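# Switch the microscope over to its camera and take the picture

## Task

Send all the microscope's light to its camera: push the orange-knobbed light-path lever on the side of the microscope past its half-way click and on to its far stop. Then press the green capture button on the camera's control pad to take the picture, and let it come up again. Do not force anything or pick anything up, and leave the bottle, the dish, the slide box and the chip on the stage where they are.

Things in the scene. Friction and masses are not known exactly. Their poses are not given: they have to be found in the camera images.
- microscope: Inverted microscope, fixed. Origin on the bench, mid-width. Own axes: +y from eyepieces (front) to lamp pillar (rear), -x to the side with the lever, facing the robot. Foot 180 wide (x), y -220 to 280, 35 high. White front block 130 wide (side face x = -65), y -230 to 55, top 180 mm. A focus knob, diameter 50 mm, stands 40 mm out of the side face at y 12, z 78, below the lever's knob.
- stage_front (a point): Middle of the front edge of the microscope's black stage, at its top (228 mm up). The stage is 200 mm wide (x), 185 mm deep to the rear and 13 mm thick; condenser, lamp arm and pillar stand above and behind it, up to 560 mm high.
- tube_root (a point): Rear middle of the foot of the binocular tube on top of the front block. The tube and eyepieces rise from here to the front (microscope -y), within 58 mm of the mid-plane, up to 370 mm high.
- selector (a joint): Light-path lever, hinge angle (rad). Spring clicks: 0 (start) = eyepieces, leaning 0.4 rad to the front; 0.4 = half and half, upright; 0.8 = camera, the end stop, leaning 0.4 rad to the rear (microscope +y). Let go between clicks it springs to one of them: past 0.6 it runs home to 0.8 by itself, before that it falls back to 0.4. About 6 N at the knob carries it over a click.
- selector_pivot (a point): Hinge of the lever on the side face of the front block, 115 mm up; the hinge axis is the microscope's x. The knob swings about it on a 60 mm radius. On the block's top edge three ticks mark the clicks: a white and blue eye dot at the front, eye dot and black camera square in the middle, black camera square at the rear.
- selector_knob (a point): Centre of the lever's orange knob, a cylinder of 18 mm diameter, 38 mm long, standing out sideways to the robot; its outer end is 52 mm from the block's side face. The point's x axis is the microscope's x. About 170 mm up at both ends of the swing, 175 mm in the middle; it moves 47 mm along the microscope's +y from start to camera stop. Free above.
- pad: Camera control pad, grey, 70 x 95 x 20 mm, fixed on the bench beside the microscope, in front of or behind the lever. Origin under its centre; the green button is in the middle of its top.
- capture_top (a point): Centre of the top face of the green capture button (28 mm diameter), which points up. It moves down with the button.
- capture (a joint): Travel of the capture button (m): 0 = up, 0.006 = fully down. It springs back; fully down takes 5 N. The picture is taken beyond 0.004.
- slide_box_mid (a point): Centre of a closed slide box, 87 x 62 x 34 mm, blue with a clear lid, loose on the bench. Leave alone.
- bottle_mid (a point): Centre (52 mm up) of an amber bottle with a black cap, 38 mm diameter, 105 mm high, loose, upright on the bench beside the microscope. Leave alone.
- dish_mid (a point): Centre of a closed petri dish, 62 mm diameter, 16 mm high, loose on the bench. Leave alone.
- chip: Microfluidic chip on a 76 x 26 mm glass slide, 8 mm high, loose on the microscope's stage under the condenser. Origin under its centre. Leave alone.
Mind the look-alikes: they are no part of the job. There is more than one size of the pad; the one meant has the size given above.

How it is judged (in metres and radians):
On the way, in this order (a step that is already met when the one before it is completed fails the run):
1. the light-path lever is at its camera stop (value of joint selector above 0.74 rad), for 0.2 s.
2. the capture button is pressed (value of joint capture above 0.004 m), for 0.02 s.
At the end, for the whole second after the job is handed in: The lever rests at its camera stop (above 0.74 of 0.8 rad), the capture button has been pressed beyond 4 mm afterwards and is up again (under 1.5 mm), and bottle, dish, slide box and chip stand within 10 mm of where they were (value of joint selector above 0.74 rad and value of joint capture below 0.0015 m and distance of each of slide_box_mid, bottle_mid, dish_mid, chip from where it was at the start of the episode below 0.01 m); the robot touches nothing.
It fails at once if the capture button is pressed before the light reaches the camera (value of joint capture above 0.004 m and value of joint selector below 0.7 rad).
It fails at once if the microscope or its lever is forced (over 40 N) (contact force between any of the fingers, the arm and microscope above 40 N).
It fails at once if the control pad or its button is forced (over 40 N) (contact force between any of the fingers, the arm and pad above 40 N).
It fails at once if the bottle, dish, slide box or chip is moved, lifted or knocked (over 15 mm) (distance of any of slide_box_mid, bottle_mid, dish_mid, chip from where it was at the start of the episode above 0.015 m).
It also fails if it takes over 43 s, if anything falls off the work surface, if the arm or the gripper's body presses on something with over 40 N, if the wrist force passes 120 N, or if a joint passes its speed limit or range.

## Robot

A 6-joint arm with a two-finger parallel gripper is mounted at the origin on the work surface. World frame = base frame: x ahead of the robot, y to its left, z up, the work surface at z = 0. Lengths are in m, angles in degrees, forces in N, time in s.
With the tool pointing down it reaches from about 0.4 to 0.825 m from the base axis. Payload 7 kg.
Tool frame: the origin (TCP) lies midway between the tips of the shut fingers; the grasp point (between the pads) lies 19 mm behind it; y points along the fingers, z is the direction in which the jaws open and shut, and the axes are right-handed (so a half turn about y gives the same grasp; the last joint's range is limited). The gripper opens to 88 mm and grips with 3 to 60 N. Pads are 19 mm wide; open, the fingers measure 130 mm over their backs; the gripper's body (78 mm by 193 mm) begins 47 mm behind the grasp point.
Start: joints at [-57.29, 20.546, 0.682, 0, -70.136, -16.507], TCP at [0.188, -0.648, 0.227] pointing down, gripper open.
Joint ranges: [-176.03, 176.03], [-82.01, 121.73], [-58.28, 71.71], [-173.87, 95.51], [-174.79, -0.11], [-173.66, 173.66]. Speed limits (degrees/s): [136.94, 136.94, 172.46, 180, 180, 180].

## Interface

Orientations are given as [roll, pitch, yaw] about the fixed x, y, z axes, in that order (R = Rz(yaw) Ry(pitch) Rx(roll)).
In Python, from plant import ctrl gives the robot as it stands.
- The arm moves only by the tool step_arm, never from a script. Its argument "rows" is a list that holds one entry, the list of rows, each a list of 7 numbers: the gripper command: -1 is shut, 1 is fully open, values between are in proportion, then the shift along the world's x, y, z in cm, then the turn, a rotation vector about the world's x, y, z in degrees. In form: [[[fingers, tx, ty, tz, rx, ry, rz], ...]]. A call has 1 to 12 rows; each row shifts and turns the commanded pose from where the row before left it; what a row does not reach is not made up. A row lasts 1/8 s, in which the tool goes at most 62.5 mm and 10.7 degrees, less where a joint would pass 70% of its speed; a pose out of reach is approached as far as the arm can. A call is refused whole if a number of a shift passes 6.25 or a number of a turn 10.7, either way. A call with a gripper value outside its range is refused whole. The fingers move at their own pace and stop on an object; the grip force is fixed at half the most. Time passes only in rows, so rows that do not move let the fingers close. It gives the time, the measured TCP pose, the force and the opening at its end, in the units of the state.
- ctrl.get_obs(): the state, without advancing time (a new reading comes with each control period).
- ctrl.snapshot(name): name is "scene" or "top" or "wrist"; returns the picture (384x512x3 uint8, blue, green, red); there is no depth.
- ctrl.camera_params(name): a dict with "vertical_fov" (degrees; the focal length in pixels is half the picture's height over the tangent of half this angle, whatever the lens; pixels are square), "cx", "cy" (the principal point, pixels), "rvec" (rotation vector, rad) and "tvec" (3), from world to camera coordinates, as OpenCV has them. Camera axes: x right, y down, z forward; pixel columns grow to the right and rows downward; lengths in m; the calibration is good to about 2 mm. The wrist camera is an equidistant fisheye: a pixel r from the principal point sees the ray r / f radians off the axis. A picture is of the moment at which its call begins: read the wrist's pose just before it. camera_params takes no time and is no camera call; for the wrist camera it gives the pose at the moment of the call.
- ctrl.close_job(): hands the job in, once; it reports no verdict.
The state is a dict: "clock": time; "joint_pos": joint angles; "qvel": joint speeds; "tau": joint torques, N m; "tool_pos": TCP position; "orientation": TCP orientation; "force": force on the tool from outside, world axes, zero at the start; "moment": the same for the moment, N m; "opening": finger opening in m.
Only numpy, scipy, OpenCV 4.12 (cv2) and the standard library are available. Lean on these libraries where they do the work, as an engineer would, in place of code of your own. Each camera call takes 0.05 s, during which the arm holds its last target. There are 200 camera calls.

## Working session

There is one attempt and no reset: what is moved stays moved. The work goes in short steps, Python scripts to look and compute and a tool call to move; the robot and the scene stay as the last step left them, time stands still between calls to the robot, and variables do not carry over. Pictures are saved under pics/ and viewed, about 8 in all and at most 12, crops included, and the job is handed in when it is done.

Besides the shell and the picture viewer there is one more tool, called after ">>>" as name(argument=value, ...), one argument or row to a line, values as JSON. step_arm: Moves the arm, as the interface text tells. Its arguments: {"type":"object","properties":{"rows":{"type":"array"}},"required":["rows"]}

```bash
mkdir -p pics; python3 - <<'E'
from plant import ctrl
import cv2
for n in ("scene","top"):
    cv2.imwrite(f"pics/{n}0.png",cv2.resize(ctrl.snapshot(n),(800,600),interpolation=cv2.INTER_CUBIC))
    print(n,ctrl.camera_params(n))
o=ctrl.get_obs();print(o)
E
```

```text
scene {'vertical_fov': 55.81645777259418, 'cx': 255.6812849618082, 'cy': 185.583398750621, 'rvec': array([ 2.61217379,  0.72362754, -0.14805093]), 'tvec': array([-0.42142227, -0.16328124,  1.03234829])}
top {'vertical_fov': 46.57865413981847, 'cx': 259.529820070039, 'cy': 181.83209816233685, 'rvec': array([ 2.2030957 , -2.15438652,  0.12666983]), 'tvec': array([-0.0290195 ,  0.52534795,  1.0831293 ])}
{'clock': 0.1, 'joint_pos': array([-5.72894390e+01,  2.05863144e+01,  6.38986893e-01, -1.85810471e-02,
       -7.01346082e+01, -1.65074126e+01]), 'qvel': array([ 0.05411905, -0.10897602,  0.1528307 ,  0.18024742, -0.01977015,
       -0.02313721]), 'tau': array([-1.09049433e-03, -5.84160948e+01,  2.93750453e+01,  7.01544866e+00,
        1.02289821e-02, -1.69371827e-05]), 'tool_pos': array([ 0.18821978, -0.64777551,  0.22572491]), 'orientation': array([-8.99164776e+01,  6.53503497e-03,  1.61968266e+01]), 'force': array([ 0.11831599, -0.58872551,  0.85661048]), 'moment': array([ 0.01846367,  0.02720019, -0.01036225]), 'opening': 0.08768687224909609}
```

View pics/scene0.png

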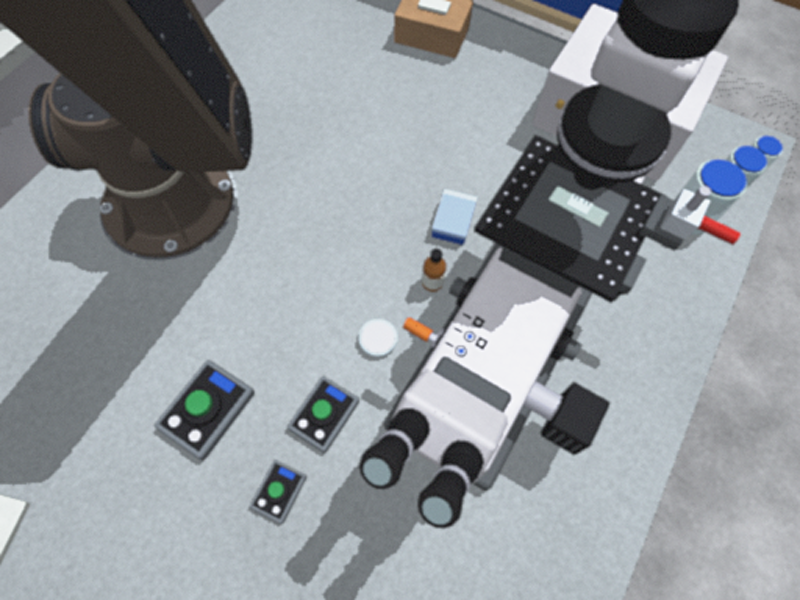

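View pics/top0.png

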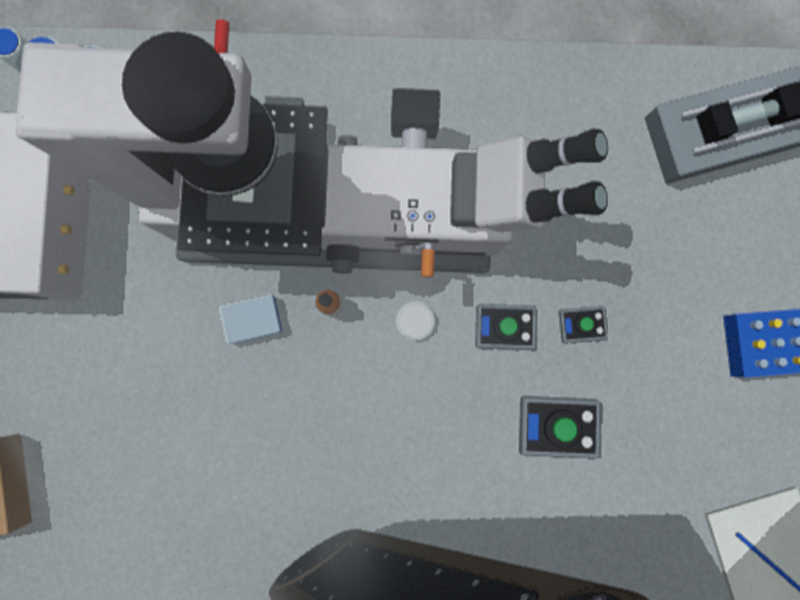

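Both pictures show the microscope and three pads of different sizes: top view at (508,326), (586,325) and (562,428). The orange knob is at (428,262) in top and (418,329) in scene; the dish is at (416,321), the bottle at (327,301) and the box at (251,318). The lever leans to the front, its start position.

```bash
cat > h.py <<'E'
from plant import ctrl
import numpy as np, cv2
def ray(n,u,v,s=1.5625):
    p=ctrl.camera_params(n); f=192/np.tan(np.radians(p["vertical_fov"]/2))
    u=(u+.5)/s-.5; v=(v+.5)/s-.5
    R=cv2.Rodrigues(p["rvec"])[0]; c=-R.T@p["tvec"]
    return c,R.T@np.array([(u-p["cx"])/f,(v-p["cy"])/f,1])
def at(n,u,v,z):
    c,d=ray(n,u,v); return (c+d*(z-c[2])/d[2]).round(4)
def tri(a,b):
    c1,d1=ray("top",*a); c2,d2=ray("scene",*b)
    A=np.stack([d1,-d2],1); t=np.linalg.lstsq(A,c2-c1,rcond=None)[0]
    p,q=c1+d1*t[0],c2+d2*t[1]; return ((p+q)/2).round(4),round(float(np.linalg.norm(p-q)),4)
E
python3 - <<'E'
from h import *
print("knob mid",tri((428,262),(418,329)),"outer",at("top",427.5,276,.170),"inner",at("top",428.5,249,.17))
for k,a,b in(("mid",(509,326),(322,409)),("small",(587,324),(276,490)),("big",(565,430),(198,403))):print(k,tri(a,b))
for k,c in (("mid",[(478,305),(537,307),(535,349),(476,346)]),("small",[(560,310),(604,308),(607,340),(563,342)]),("big",[(522,397),(600,400),(600,458),(521,455)])):
    q=np.array([at("top",u,v,.02) for u,v in c]);print(k,q[:,:2].tolist(),[round(float(np.linalg.norm(q[i]-q[i-1])),4) for i in range(4)])
print("dish",at("top",416,321,.016),"bottle",tri((325,300),(435,256)),"box",at("top",251,318,.034))
# microscope direction: block top near edge and stage front corners
print("block edge",at("top",326,235,.18),at("top",452,241,.18),"stage front",at("top",327,107,.228),at("top",323,249,.228))
E
```

```text
knob mid (array([ 0.5431, -0.0448,  0.1745]), 0.0004) outer [ 0.524  -0.0448  0.17  ] inner [ 0.5618 -0.0455  0.17  ]
mid (array([ 0.4634, -0.1792,  0.0418]), 0.0019)
small (array([ 0.4697, -0.3052,  0.0295]), 0.0017)
big (array([ 0.3053, -0.2656,  0.0481]), 0.0013)
mid [[0.4961, -0.1335], [0.495, -0.2282], [0.428, -0.2252], [0.4307, -0.1311]] [0.0654, 0.0947, 0.0671, 0.0941]
small [[0.491, -0.2652], [0.4958, -0.336], [0.4448, -0.3405], [0.44, -0.2699]] [0.0512, 0.071, 0.0512, 0.0708]
big [[0.352, -0.2048], [0.3498, -0.3287], [0.2597, -0.3281], [0.262, -0.2037]] [0.09, 0.1239, 0.0901, 0.1244]
dish [ 0.4685 -0.035   0.016 ] bottle (array([0.4925, 0.1031, 0.0948]), 0.001) box [0.4666 0.2242 0.034 ]
block edge [0.5763 0.0965 0.18  ] [ 0.5722 -0.0772  0.18  ] stage front [0.7407 0.096  0.228 ] [0.5497 0.095  0.228 ]
```

Middle pad measures about 67 x 94 mm, so it is the 70 x 95 one. The microscope axes lie nearly along the world's. I'll approach the knob from its -y side with the fingers shut.

>>> step_arm(
  rows=[
    [[-1,2.8,4.3,0.4,0,0,-1.35],[-1,2.8,4.3,0.4,0,0,-1.35],[-1,2.8,4.3,0.4,0,0,-1.35],[-1,2.8,4.3,0.2,0,0,-1.35],[-1,2.8,4.3,0.2,0,0,-1.35],[-1,2.8,4.3,0.2,0,0,-1.35],[-1,2.8,4.3,0,0,0,-1.35],[-1,2.8,4.3,0,0,0,-1.35],[-1,2.8,4.3,0,0,0,-1.35],[-1,2.8,4.3,0,0,0,-1.35],[-1,2.8,4.3,0,0,0,-1.35],[-1,2.8,4.3,0,0,0,-1.35]],
  ],
)

```text
clock: 1.6
tool_pos: [0.5249, -0.1306, 0.2445]
orientation: [-90.0, 0.0, -0.0]
force: [0.5, -0.5, 0.1]
opening: 0.0007
```

>>> step_arm(
  rows=[
    [[-1,0.4,0.8,-3,0,0,0],[-1,0,0.8,-3,0,0,0],[-1,0,0.4,-2.2,0,0,0],[-1,0,0,0,0,0,0]],
  ],
)

```text
clock: 2.1
tool_pos: [0.527, -0.112, 0.1609]
orientation: [-90.0, 0.2, 0.0]
force: [0.0, -0.5, 0.6]
opening: 0.0003
```

```bash
python3 - <<'E'
from h import *
print(ctrl.get_obs()["tool_pos"].round(4),ctrl.get_obs()["force"].round(2))
a=ctrl.snapshot("scene")[130:320,180:400];b=ctrl.snapshot("wrist")
a=cv2.resize(a,(440,380));cv2.imwrite("pics/a1.png",np.hstack([a,cv2.resize(b,(360,270))[:380] if 0 else cv2.copyMakeBorder(cv2.resize(b,(360,270)),0,110,0,0,0)]))
E
```

```text
[ 0.527  -0.112   0.1609] [ 0.02 -0.51  0.63]
```

View pics/a1.png

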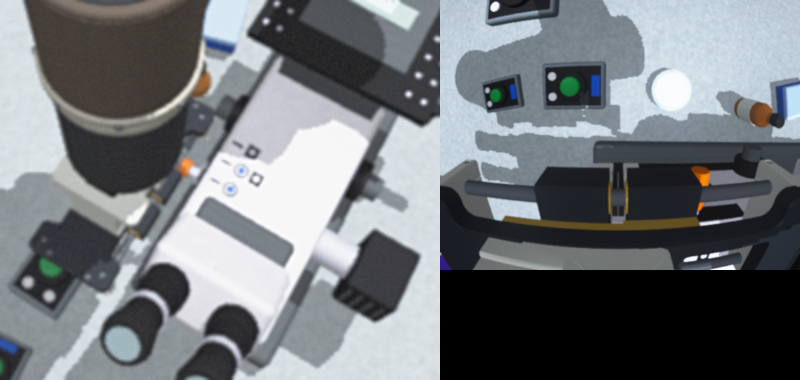

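The scene crop shows the gripper just in front of the orange knob (185,168), clear of the block and tube. The wrist view shows the knob on the +y side of the fingers. Now pushing gently.

>>> step_arm(
  rows=[
    [[-1,0.3,0.8,0,0,0,0],[-1,0,0.8,0,0,0,0],[-1,0,0.8,0,0,0,0],[-1,0,0.5,0,0,0,0],[-1,0,0.5,0,0,0,0]],
  ],
)

```text
clock: 2.82
tool_pos: [0.5313, -0.0777, 0.1626]
orientation: [-90.0, -0.0, 0.0]
force: [0.1, 0.1, 0.1]
opening: 0.0004
```

>>> step_arm(
  rows=[
    [[-1,0,0.5,0,0,0,0],[-1,0,0.5,0,0,0,0],[-1,0,0.4,0,0,0,0]],
  ],
)

```text
clock: 3.2
tool_pos: [0.5314, -0.0648, 0.1631]
orientation: [-90.1, 0.0, 0.0]
force: [-2.6, -7.4, 4.9]
opening: 0.0002
```

>>> step_arm(
  rows=[
    [[-1,0,0.5,0,0,0,0],[-1,0,0.5,0,0,0,0]],
  ],
)

```text
clock: 3.45
tool_pos: [0.5315, -0.0546, 0.163]
orientation: [-90.0, -0.0, -0.0]
force: [1.3, -1.0, 0.3]
opening: 0.0008
```

>>> step_arm(
  rows=[
    [[-1,0,0.5,0,0,0,0],[-1,0,0.5,0,0,0,0]],
  ],
)

```text
clock: 3.7
tool_pos: [0.5312, -0.0437, 0.1624]
orientation: [-90.0, 0.0, 0.0]
force: [0.3, -2.2, -0.3]
opening: 0.0004
```

>>> step_arm(
  rows=[
    [[-1,0,0.5,0,0,0,0],[-1,0,0.3,0,0,0,0]],
  ],
)

```text
clock: 3.95
tool_pos: [0.5314, -0.0364, 0.1628]
orientation: [-90.1, 0.0, 0.0]
force: [-0.3, -5.7, 2.6]
opening: 0.0005
```

>>> step_arm(
  rows=[
    [[-1,0,0.4,0,0,0,0],[-1,0,0,0,0,0,0]],
  ],
)

```text
clock: 4.2
tool_pos: [0.5313, -0.0315, 0.1624]
orientation: [-90.0, 0.0, 0.0]
force: [0.3, -0.1, -0.6]
opening: -0.0001
```

>>> step_arm(
  rows=[
    [[-1,0,0.3,0,0,0,0],[-1,0,0,0,0,0,0]],
  ],
)

```text
clock: 4.45
tool_pos: [0.5313, -0.0288, 0.1625]
orientation: [-90.0, 0.0, 0.0]
force: [-0.0, -0.1, -0.0]
opening: 0.0
```

```bash
python3 - <<'E'
from h import *
print(ctrl.get_obs()["tool_pos"].round(4),ctrl.get_obs()["force"].round(2))
a=ctrl.snapshot("scene")[150:280,220:350];b=ctrl.snapshot("top")[90:220,190:340]
cv2.imwrite("pics/a2.png",np.hstack([cv2.resize(a,(390,390)),cv2.resize(b,(400,390))]))
E
```

```text
[ 0.5313 -0.0288  0.1625] [-0.02 -0.12 -0.04]
```

View pics/a2.png

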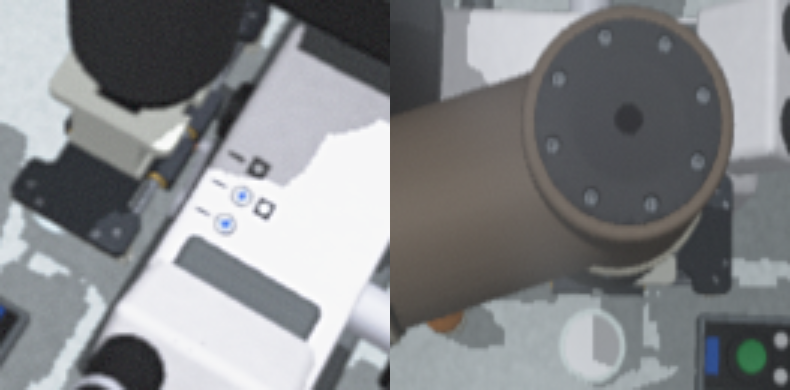

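The knob is hidden behind the gripper in both views, but the force has dropped to zero, as it would after the lever snapped home. I'll back off towards the pad and check.

>>> step_arm(
  rows=[
    [[-1,0,-2,0,0,0,0],[-1,0,-2,0,0,0,0],[-1,0,-1,3,0,0,0],[-1,-1,-2,2,0,0,0],[-1,-3,-4,0,0,0,0],[-1,-3,-4,0,0,0,0],[-1,0,0,0,0,0,0],[-1,0,0,0,0,0,0]],
  ],
)

```text
clock: 5.55
tool_pos: [0.4615, -0.1793, 0.2128]
orientation: [-90.0, -0.0, -0.0]
force: [0.6, 0.3, 0.3]
opening: 0.0004
```

```bash
python3 - <<'E'
from h import *
print(ctrl.get_obs()["tool_pos"].round(4),ctrl.get_obs()["force"].round(2))
a=ctrl.snapshot("scene")[140:300,160:340];b=ctrl.snapshot("wrist")[:260]
cv2.imwrite("pics/a3.png",np.hstack([cv2.resize(a,(400,356)),cv2.copyMakeBorder(cv2.resize(b,(400,203)),0,153,0,0,0)]))
E
```

```text
[ 0.4615 -0.1793  0.2128] [0.56 0.28 0.26]
```

View pics/a3.png

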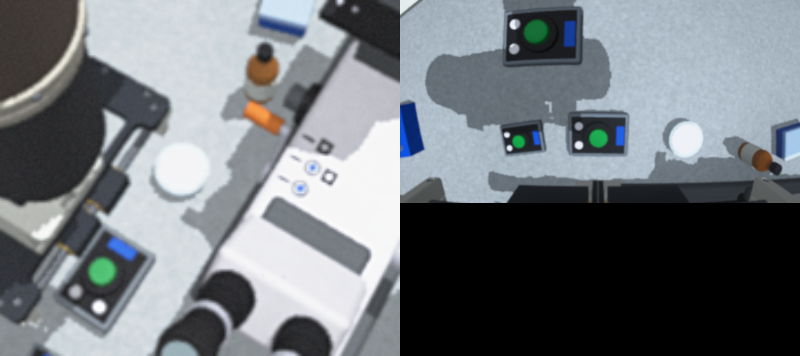

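The orange knob is now at crop (264,117), well to the rear by the black-square tick. The pad's button is at (101,271). I'll check the knob's y position numerically, and the button again from this view.

```bash
python3 - <<'E'
from h import *
f=lambda u,v:((160+u*.45)*1.5625,(140+v*.45)*1.5625)
print("knob start",at("scene",418,329,.17),"now",at("scene",*f(264,117),.17))
for z in (.022,.03,.04): print(z,at("scene",*f(101,271),z),at("top",509,326,z))
E
```

```text
knob start [ 0.5426 -0.0431  0.17  ] now [0.5427 0.0043 0.17  ]
0.022 [ 0.4585 -0.177   0.022 ] [ 0.4635 -0.1831  0.022 ]
0.03 [ 0.4604 -0.1781  0.03  ] [ 0.4632 -0.1818  0.03  ]
0.04 [ 0.4627 -0.1794  0.04  ] [ 0.4628 -0.1801  0.04  ]
```

The knob moved 47.4 mm along +y, so the lever is at its camera stop. Now the button.

>>> step_arm(
  rows=[
    [[-1,0.1,0,-4,0,0,0],[-1,0,0,-4,0,0,0],[-1,0,0,-4,0,0,0],[-1,0,0,-2.5,0,0,0],[-1,0,0,-1,0,0,0],[-1,0,0,0,0,0,0]],
  ],
)

```text
clock: 6.4
tool_pos: [0.4626, -0.1788, 0.0573]
orientation: [-90.0, 0.1, 0.1]
force: [0.3, 0.2, -0.3]
opening: 0.0007
```

>>> step_arm(
  rows=[
    [[-1,0,0,-0.5,0,0,0],[-1,0,0,-0.5,0,0,0],[-1,0,0,0,0,0,0]],
  ],
)

```text
clock: 6.78
tool_pos: [0.4623, -0.1792, 0.0476]
orientation: [-90.0, -0.0, -0.0]
force: [0.3, 0.8, 0.7]
opening: 0.0003
```

>>> step_arm(
  rows=[
    [[-1,0,0,-0.3,0,0,0],[-1,0,0,-0.3,0,0,0],[-1,0,0,0,0,0,0]],
  ],
)

```text
clock: 7.15
tool_pos: [0.4624, -0.1792, 0.0415]
orientation: [-90.0, -0.0, 0.0]
force: [0.4, 0.5, 2.1]
opening: 0.0005
```

>>> step_arm(
  rows=[
    [[-1,0,0,-0.3,0,0,0],[-1,0,0,0,0,0,0]],
  ],
)

```text
clock: 7.4
tool_pos: [0.4625, -0.1792, 0.0386]
orientation: [-90.0, -0.0, 0.0]
force: [1.3, -0.4, 2.9]
opening: 0.0005
```

>>> step_arm(
  rows=[
    [[-1,0,0,-0.2,0,0,0],[-1,0,0,0,0,0,0]],
  ],
)

```text
clock: 7.65
tool_pos: [0.4625, -0.1792, 0.0366]
orientation: [-90.0, -0.0, 0.0]
force: [-1.1, -0.4, 4.9]
opening: 0.0005
```

>>> step_arm(
  rows=[
    [[-1,0,0,-0.15,0,0,0],[-1,0,0,0,0,0,0]],
  ],
)

```text
clock: 7.9
tool_pos: [0.4625, -0.1792, 0.0357]
orientation: [-90.0, -0.0, 0.0]
force: [-1.9, 0.6, 11.2]
opening: -0.0001
```

The force rose slowly and then steeply to 11 N after about 6 mm, so the button bottomed out. Releasing.

>>> step_arm(
  rows=[
    [[-1,0,0,0.5,0,0,0],[-1,0,0,2,0,0,0],[-1,0,0,5,0,0,0],[-1,0,0,5,0,0,0],[-1,-1,-3,4,0,0,0],[-1,-2,-5,0,0,0,0],[-1,-2,-5,0,0,0,0],[-1,0,-5,0,0,0,0],[-1,0,0,0,0,0,0],[-1,0,0,0,0,0,0]],
  ],
)

```text
clock: 9.15
tool_pos: [0.4118, -0.359, 0.1994]
orientation: [-89.9, 0.1, -0.1]
force: [-0.4, 0.0, -0.4]
opening: 0.0001
```

```bash
python3 - <<'E'
from h import *
o=ctrl.get_obs();print(o["tool_pos"].round(4),o["force"].round(2),o["clock"])
a=ctrl.snapshot("scene")[60:300,150:440];b=ctrl.snapshot("top")[80:280,100:400]
cv2.imwrite("pics/a4.png",np.hstack([cv2.resize(a,(400,331)),cv2.copyMakeBorder(cv2.resize(b,(400,267)),0,64,0,0,0)]))
E
```

```text
[ 0.4118 -0.359   0.1994] [-0.41  0.01 -0.44] 9.15
```

View pics/a4.png

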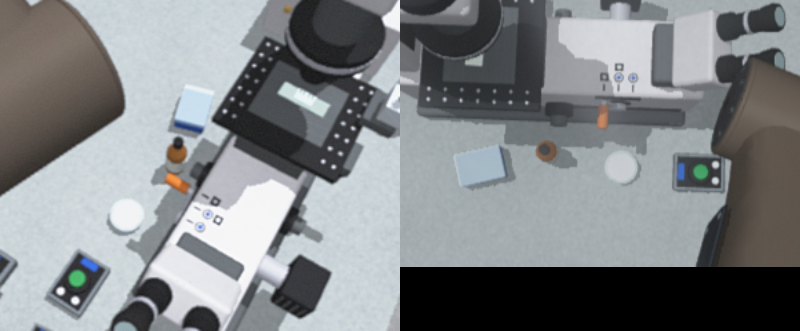

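The top crop shows the knob at (603,117), in line with the rear camera-square tick. Dish, bottle, box and chip are at their starting pixels and the arm is clear.

```bash
python3 -c "
from plant import ctrl
print(ctrl.close_job())"
```

```text
the job is handed in; nothing more can be done
None
```

I pushed the lever past its half-way click to the camera stop, then pressed the green button on the 70 x 95 mm pad and let it up. I handed the job in at about 9 s of the 43 s allowed; the hand-in reports no verdict.

- **Lever:** the knob moved 47.4 mm against the 47 mm expected, and in the last picture it lines up with the rear camera tick. The highest push I read was about 7 N.
- **Button:** it bottomed out after about 6 mm, and the force reached 11 N. I did not measure its height after release. The arm rose well clear and the force on the tool went back to about zero.
- **Other objects:** by eye, the dish, bottle, slide box and chip are where they started in the last pictures; I only recomputed the dish's position. The arm was touching nothing.
- **Disagreement:** by triangulation the button's top was about 42 mm up, higher than a 20 mm thick pad suggests. Contact at about that height confirmed it.

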